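# Drop a grinding ball into the open mill jar with the release cup

### The job

Pick up the loaded drop cup by its handle and stand it over the open steel grinding jar, so that it straddles the jar with its chute above the jar's mouth. Let go of it, then press its release tab all the way down so that the hinged bottom swings open and the steel ball drops into the jar. Do not touch the ball, do not shift either jar, and leave the cup standing over the jar with its tab sprung back up.

Things in the scene. Friction and masses are not known exactly. Their poses are not given: they have to be found in the camera images.
- drop_cup: Aluminium bridge frame (70 mm along x, 148 along y) on two side panels at y = +-72 mm, open along x, 142 mm wide inside, with a clear square tube (56 mm outside, 48 inside, from 55 to 130 mm above the bench) held upright in its middle. 0.5 kg, balanced under its handle. Origin on the bench plane under the tube's axis, z up. Inside, at 92 mm, a steel flap hinged on the -x side closes the tube.
- tab_top (a point): Centre of the top of the release tab: a black plate, 34 mm (x) by 28 mm (y), at y = +60 mm on the drop cup, 146 mm above the bench when up. It is pressed straight down, 14 mm of travel, 4 N at first and 5.5 N at the bottom stop, and springs back. The flap swings open in step with it and the ball has fallen by about 12 mm.
- ball: Steel grinding ball, 22 mm in diameter, 44 g, origin at its centre, lying loose on the flap inside the drop cup's tube.
- jar: The open steel grinding jar, the target: round, 84 mm outside, 72 mm inside, 42 mm high, floor 6 mm thick, loose on the bench, about 0.7 kg. Origin at the centre of its underside. It fits between the cup's side panels with 29 mm to spare on each side and 13 mm under the tube.
- closed_jar: A bystander: a steel jar of the same body but closed by a lid 90 mm across with a central knob, 68 mm high in all. Origin at the centre of its underside. It stands on the bench some 17 to 31 cm from the open jar, on either side of it.
- grip (a point): Centre of the drop cup's handle: a grey bar along the cup's y, arched over the tube, 80 mm long, 12 mm wide (x) and 12 mm thick, 172 mm above the bench and over the cup's origin. 36 mm free below it down to the tube's rim. Pinch it across x from above.
Things that resemble listed ones, but are neither listed nor needed, are in the scene too. What is shaped like the jar but yellow is not meant.

How it is judged:
By the outcome, as a careful person would: the job done as asked, in the order asked, and still so for the second after the job is handed in, with the robot touching nothing.
It also fails if it takes over 54 s, if anything falls off the work surface, if the arm or the gripper's body presses on something with over 40 N, if the wrist force passes 120 N, or if a joint passes its speed limit or range.

### The arm

A 6-joint arm with a two-finger parallel gripper is mounted at the origin on the work surface. World frame = base frame: x ahead of the robot, y to its left, z up, the work surface at z = 0. Lengths are in mm, angles in rad, forces in N, time in s.
With the tool pointing down it reaches from about 375 to 975 mm from the base axis. Payload 3.8 kg.
Tool frame: the origin (TCP) lies on the centre line of the jaws, within the pads' length; the fingertips stand 14 mm ahead of it and the grasp point (between the pads) lies 5 mm behind it; z points along the fingers, y is the line along which they close (so a half turn about z gives the same grasp; the last joint's range is limited). The gripper opens to 88 mm and grips with 3 to 60 N. Pads are 18 mm wide; open, the fingers measure 123 mm over their backs; the gripper's body (75 mm by 187 mm) begins 45 mm behind the grasp point.
Start: joints at [-1.319, 0.264, 1.604, -0, 1.274, -0.037], TCP at [192.236, -647.042, 231.306] pointing down, gripper open.
Joint ranges: [-2.63, 2.63], [-0.94, 2.18], [0.31, 2.57], [-1.31, 4.45], [0, 2.66], [-2.55, 2.55]. Speed limits (rad/s): [2.57, 2.57, 3.14, 3.14, 3.14, 3.14].

### API

Orientations are given as a 3x3 rotation matrix whose columns are the frame's x, y, z axes.
In Python, from bench import r gives the robot as it stands.
- The arm moves only by the tool jog_arm, never from a script. Its argument "increments" is a list of rows, each a list of 3 entries, a list of its own where there are three numbers: the shift along the tool's x, y, z in m, then the turn about the tool's z in degrees, then the closure, from 0 (fully open) to 1 (shut). In form: [[[tx, ty, tz], yaw, gripper], ...]. A call has 1 to 8 rows; each row is the pose to reach, as a shift and turn from the pose commanded when the call began, along the tool's axes at that moment; what a row does not reach only later rows make up. A row lasts 1/8 s, in which the tool goes at most 62.5 mm and 10.7 degrees, less where a joint would pass 70% of its speed; a pose out of reach is approached as far as the arm can. A call with a gripper value outside its range is refused whole. The fingers move at their own pace and stop on an object; "squeeze" is the grip in N (left out, the last holds). Time passes only in rows, so rows that repeat a pose let the fingers close. It gives the time, the measured TCP pose, the force, the opening and the grip force at its end, in the units of the state.
- r.read_state(): the state, without advancing time (a new reading comes with each control period).
- r.camera(name): name is "scene" or "top"; returns a dict with "frame" (400x640x3 uint8, blue, green, red), "fovy" (degrees; the focal length in pixels is half the picture's height over the tangent of half this angle, whatever the lens; pixels are square), "cx", "cy" (the principal point, pixels), "view" (4x4, takes a point from world to camera coordinates). Camera axes: x right, y up, looking along -z (the intrinsics and any distortion apply to the point x, -y, -z); pixel columns grow to the right and rows downward; lengths in mm; the calibration is good to about 2 mm. A picture is of the moment at which its call begins. There is no depth.
- r.close_job(): hands the job in; it is judged then, once.
The state is a dict: "time": time; "qpos": joint angles; "qvel": joint speeds; "effort": joint torques, N m; "ee_pos": TCP position; "ee_rot": TCP orientation; "contact_force": force on the tool from outside, world axes, zero at the start; "ft_torque": the same for the moment, N m; "finger_gap": finger opening in mm; "grip_force": force on a finger pad.
Only numpy, scipy, OpenCV 4.12 (cv2) and the standard library are available. Lean on these libraries where they do the work, as an engineer would, in place of code of your own. Each camera call takes 0.05 s, during which the arm holds its last target. There are 200 camera calls.

## Working session

There is one attempt and no reset: what is moved stays moved. The work goes in short steps, Python scripts to look and compute and a tool call to move; the robot and the scene stay as the last step left them, time stands still between calls to the robot, and variables do not carry over. Pictures are saved under pics/ and viewed, at most 10 in all, crops included, and the job is handed in when it is done.

Besides the shell and the picture viewer there is one more tool, called after "Emit:" as name(argument=value, ...), one argument or row to a line, values as JSON. jog_arm: Moves the arm, as the interface text tells. Its arguments: {"type":"object","properties":{"increments":{"type":"array"},"squeeze":{"type":"number"}},"required":["increments"]}

```bash
mkdir -p pics; ls; python3 - <<'E'
from bench import r
import cv2,numpy as np
s=r.read_state();print({k:np.round(s[k],3).tolist() for k in s})
for n in("scene","top"):
    c=r.camera(n);cv2.imwrite(f"pics/{n}0.png",c["frame"]);print(n,{k:(np.round(c[k],4).tolist() if k!="frame" else 0) for k in c})
E
```

```text
pics
{'time': 0.0, 'qpos': [-1.319, 0.265, 1.605, 0.0, 1.274, -0.037], 'qvel': [0.002, 0.002, -0.0, 0.001, -0.001, 0.001], 'effort': [-0.001, -50.212, -35.688, 0.073, 0.029, -0.0], 'ee_pos': [192.068, -646.365, 230.014], 'ee_rot': [[0.959, 0.285, -0.001], [0.285, -0.959, 0.002], [0.0, -0.002, -1.0]], 'contact_force': [0.281, 0.702, 0.571], 'ft_torque': [-0.041, 0.026, 0.052], 'grip_force': 0.0, 'finger_gap': 87.853}
scene {'frame': 0, 'fovy': 53.2622, 'cx': 322.3167, 'cy': 200.6404, 'view': [[0.8529, 0.5219, 0.0135, -498.1901], [-0.4455, 0.714, 0.5401, 165.6321], [0.2722, -0.4667, 0.8415, -983.8013], [0.0, 0.0, 0.0, 1.0]]}
top {'frame': 0, 'fovy': 54.2409, 'cx': 319.8504, 'cy': 195.4362, 'view': [[0.004, -0.9999, 0.0117, 4.9345], [0.9889, 0.0057, 0.1482, -597.3975], [-0.1483, 0.011, 0.9889, -836.0306], [0.0, 0.0, 0.0, 1.0]]}
```

View pics/scene0.png

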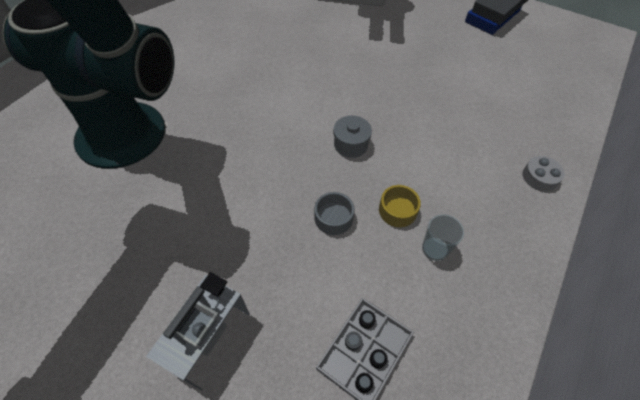

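View pics/top0.png

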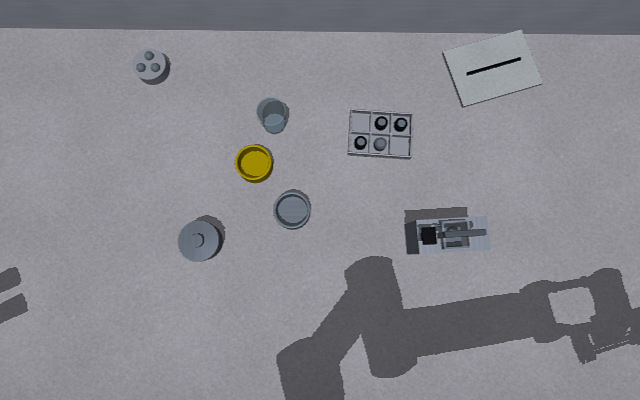

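Scene picture: the cup is near (200,325) with its black tab at (213,284). The open jar is at (335,212), closed jar (352,135), yellow decoy (400,205). In the top picture the tab is at (429,236), the handle runs from (440,234) to (487,232), the open jar is at (292,209) and the closed jar at (199,240).

```bash
cat > h.py <<'E'
import numpy as np,cv2
def proj(c,P):
    f=200/np.tan(np.radians(c["fovy"]/2));p=c["view"][:3,:3]@np.array(P,float)+c["view"][:3,3]
    return np.array([c["cx"]-f*p[0]/p[2],c["cy"]+f*p[1]/p[2]])
def ray(c,u,v):
    f=200/np.tan(np.radians(c["fovy"]/2));R=c["view"][:3,:3];t=c["view"][:3,3]
    return -R.T@t, R.T@np.array([(u-c["cx"])/f,-(v-c["cy"])/f,-1])
def onz(c,u,v,z):
    o,d=ray(c,u,v);return o+d*(z-o[2])/d[2]
E
python3 - <<'E'
from bench import r
from h import *
T=r.camera("top");S=r.camera("scene")
print(T.keys())
for n,c,(jx,jy) in(("top",T,(292,209)),("scene",S,(335,212))):
    g=c["frame"]
    # tab: black blob
    m=(g.max(2)<40).astype(np.uint8)
    k,l,st,ce=cv2.connectedComponentsWithStats(m)
    for i in range(1,k):
        if st[i,4]>80: print(n,"dark",st[i],ce[i],onz(c,*ce[i],146).round())
ims=[]
for c,(u,v) in((T,(447,231)),(S,(203,327))):
    ims.append(cv2.resize(c["frame"][v-50:v+50,u-50:u+50],None,fx=4,fy=4,interpolation=cv2.INTER_CUBIC))
for c,(u,v) in((T,(292,209)),(S,(335,212))):
    ims.append(cv2.resize(c["frame"][v-25:v+25,u-50:u+50],None,fx=4,fy=4,interpolation=cv2.INTER_CUBIC))
im=np.vstack([np.hstack(ims[:2]),np.hstack(ims[2:])])
cv2.imwrite("pics/crop1.png",im)
E
```

```text
dict_keys(['frame', 'fovy', 'cx', 'cy', 'view'])
top dark [467  58  54  17 141] [493.0212766   65.92198582] [ 860. -355.  146.]
top dark [421 227  16  17 232] [428.31896552 235.21982759] [ 504. -205.  146.]
scene dark [    5     0   169   168 16653] [97.30258812 70.99117276] [-32.  42. 146.]
scene dark [473   0  54  27 464] [496.32974138  12.71767241] [653. 745. 146.]
scene dark [201 272  25  25 360] [213.68055556 284.37222222] [ 510. -208.  146.]
scene dark [170 292  33  46 196] [186.16326531 316.78061224] [ 508. -269.  146.]
scene dark [360 311  15  18  97] [366.18556701 322.16494845] [ 741. -135.  146.]
scene dark [370 350  17  19 127] [377.7007874  360.27559055] [ 780. -174.  146.]
scene dark [356 374  17  19 131] [363.7480916  384.53435115] [ 778. -212.  146.]
```

View pics/crop1.png

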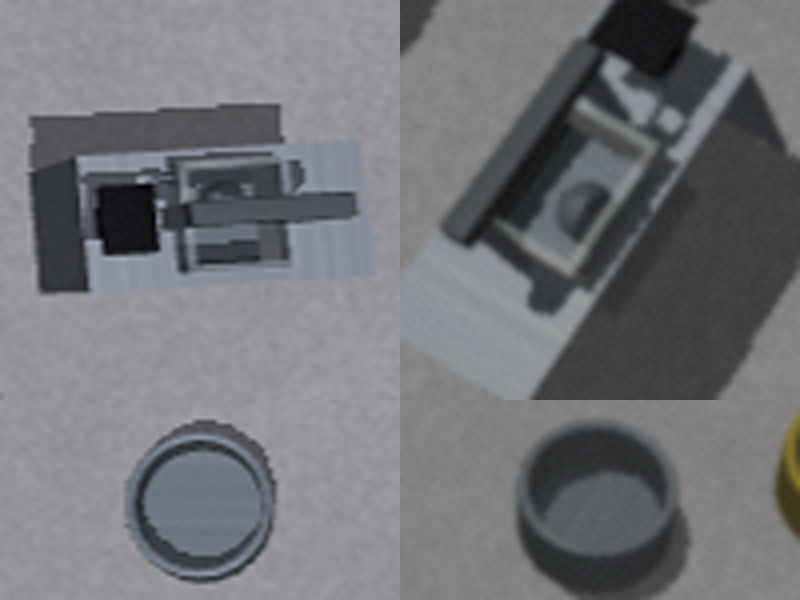

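The crop shows the handle at top-view px ≈ (445,233)–(486,232) and the jar rim centred at ≈ (292,210). In the scene view the handle's near end is at ≈ (168,333) and the ball is visible in the tube.

```bash
python3 - <<'E'
from bench import r
from h import *
T=r.camera("top");S=r.camera("scene")
tc=lambda x,y:(397+x/4-.375,181+y/4-.375)
sc=lambda x,y:(153+(x-400)/4-.375,277+y/4-.375)
A=onz(T,*tc(192,209),178);B=onz(T,*tc(357,205.5),178)
print("top handle",A.round(1),B.round(1),(A+B)/2,np.linalg.norm(A-B),np.degrees(np.arctan2(*(A-B)[:2])))
C=onz(S,*sc(459,225),178);D=onz(S,*sc(593,48),178)
print("scene handle",C.round(1),D.round(1),(C+D)/2,np.linalg.norm(C-D),np.degrees(np.arctan2(*(D-C)[:2])))
for a,b in(((88,292),(375,274)),((80,157),(360,142))):
    a=onz(T,*tc(*a),132);b=onz(T,*tc(*b),132);print("frame edge",a.round(),b.round(),np.linalg.norm(a-b),np.degrees(np.arctan2(*(a-b)[:2])))
t=onz(T,*tc(128,219),146);print("tab",t.round(1))
# jar rim: outer contour by ellipse: inner-dark mask is hard; use edges drawn by hand
def rim(c,pts,o):
    P=np.array([onz(c,o[0]+x/4-.375,o[1]+y/4-.375,42)[:2] for x,y in pts],np.float32)
    q,rad=cv2.minEnclosingCircle(P);print("jar",q,rad,np.ptp(P,0))
rim(T,[(127,105),(274,105),(200,25),(200,180)],(242,184))
rim(S,[(118,94),(280,92),(200,20),(200,158)],(285,187))
# closed jar lid
for z,u,v in((50,199,240),(68,197,240)):print("lid",onz(T,u,v,z).round())
print("lid scene",onz(S,353,127,68).round(),"yellow",onz(T,254,163,42).round(),onz(T,272,112,60).round())
E
```

```text
top handle [ 507.2 -226.7  178. ] [ 509.2 -305.1  178. ] [ 508.20271207 -265.88238626  178.        ] 78.44480619051141 -1.4725629644796043
scene handle [ 514.5 -302.3  178. ] [ 511.6 -229.   178. ] [ 513.0256826  -265.69036733  178.        ] 73.34719970612608 -2.2593841150948455
frame edge [ 468. -188.  132.] [ 478. -332.  132.] 144.35642128467674 -3.762785629859175
frame edge [ 536. -186.  132.] [ 544. -329.  132.] 142.4845460253943 -3.345930465622367
tab [ 503.9 -205.4  146. ]
jar (566.3024291992188, 71.15851593017578) 43.804481506347656 [87.59924 82.51208]
jar (570.165283203125, 69.36793518066406) 42.01059341430664 [70.414    72.180756]
lid [496. 273.  50.]
lid [495. 272.  68.]
lid scene [502. 266.  68.] yellow [672. 159.  42.] [787. 118.  60.]
```

Emit:
jog_arm(
  increments=[
    [[0.052,-0.035,-0.02],-9.6,0],
    [[0.103,-0.069,-0.035],-19.2,0],
    [[0.155,-0.104,-0.035],-28.7,0],
    [[0.207,-0.138,-0.035],-38.2,0],
    [[0.259,-0.173,-0.035],-47.8,0],
    [[0.31,-0.208,-0.035],-57.3,0],
    [[0.362,-0.242,-0.035],-66.9,0],
    [[0.414,-0.277,-0.035],-76.4,0],
  ],
)

```text
time: 1.3
ee_pos: [509.4, -264.2, 266.6]
ee_rot: [[-0.057, 0.998, 0.001], [0.998, 0.057, -0.0], [-0.001, 0.001, -1.0]]
contact_force: [1.3, -0.5, 0.0]
finger_gap: 88.3
grip_force: 0.0
```

Emit:
jog_arm(
  increments=[
    [[0,0,0],0,0],
    [[0,0,0],0,0],
    [[0,0,0],0,0],
    [[0,0,0],0,0],
  ],
)

```text
time: 1.8
ee_pos: [507.5, -267.1, 266.3]
ee_rot: [[-0.049, 0.999, -0.0], [0.999, 0.049, -0.0], [-0.0, -0.0, -1.0]]
contact_force: [-0.1, 0.2, 0.1]
finger_gap: 87.8
grip_force: 0.0
```

```bash
python3 - <<'E'
from bench import r
from h import *
s=r.read_state();print(s["ee_pos"],s["ee_rot"],s["contact_force"],s["qpos"])
T=r.camera("top");S=r.camera("scene")
p=s["ee_pos"]
im=[]
for c in(T,S):
    u,v=map(int,proj(c,[p[0],p[1],178]));print(proj(c,p),u,v);u=min(max(u,60),580);v=min(max(v,60),340);im.append(cv2.resize(c["frame"][v-60:v+60,u-60:u+60],(400,400),interpolation=cv2.INTER_CUBIC))
cv2.imwrite("pics/c2.png",np.hstack(im))
E
```

```text
[ 507.50131555 -267.12277578  266.32115635] [[-4.88516688e-02  9.98806036e-01 -1.28620737e-04]
 [ 9.98806039e-01  4.88516551e-02 -1.07323402e-04]
 [-1.00911926e-04 -1.33710096e-04 -9.99999986e-01]] [-0.09617865  0.21425373  0.09058467] [-5.27838922e-01  5.23162749e-02  1.78249163e+00 -1.63149056e-04
  1.30684181e+00 -5.76667466e-01]
[486.16248511 229.97373481] 465 232
[160.85329286 286.81158778] 181 308
```

View pics/c2.png

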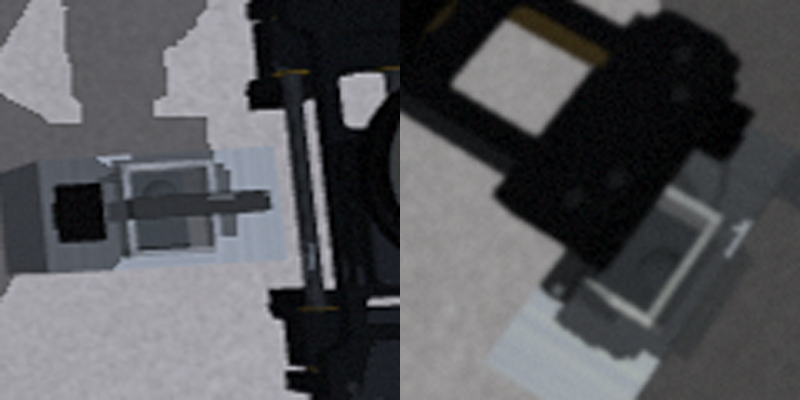

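The pictures show the open gripper straddling the handle line, with the handle at crop row ≈203 inside the fingers' span. The alignment is good, so I'll descend.

Emit:
jog_arm(
  increments=[
    [[0.002,0.003,0.02],0,0],
    [[0.002,0.003,0.04],0,0],
    [[0.002,0.003,0.06],0,0],
    [[0.002,0.003,0.075],0,0],
    [[0.002,0.003,0.09],0,0],
    [[0.002,0.003,0.099],0,0],
    [[0.002,0.003,0.099],0,0],
    [[0.002,0.003,0.099],0,0],
  ],
)

```text
time: 2.9
ee_pos: [511.7, -264.0, 168.0]
ee_rot: [[-0.051, 0.999, 0.001], [0.999, 0.051, -0.001], [-0.001, 0.001, -1.0]]
contact_force: [0.1, 0.1, -0.2]
finger_gap: 88.5
grip_force: 0.0
```

Emit:
jog_arm(
  increments=[
    [[0,0,0],0,0.3],
    [[0,0,0],0,0.6],
    [[0,0,0],0,0.75],
    [[0,0,0],0,0.85],
    [[0,0,0],0,0.95],
    [[0,0,0],0,1],
    [[0,0,0],0,1],
    [[0,0,0],0,1],
  ],
  squeeze=30,
)

```text
time: 3.9
ee_pos: [511.1, -263.7, 167.3]
ee_rot: [[-0.052, 0.999, -0.0], [0.999, 0.052, 0.0], [0.0, -0.0, -1.0]]
contact_force: [-0.9, -0.9, 1.0]
finger_gap: 11.4
grip_force: 30.0
```

Emit:
jog_arm(
  increments=[
    [[0,0,-0.005],0,1],
    [[0,0,-0.015],0,1],
    [[0,0,-0.028],0,1],
    [[0,0,-0.042],0,1],
    [[0,0,-0.056],0,1],
    [[0,0,-0.068],0,1],
    [[0,0,-0.075],0,1],
    [[0,0,-0.075],0,1],
  ],
)

```text
time: 4.9
ee_pos: [511.6, -263.9, 243.1]
ee_rot: [[-0.051, 0.999, 0.001], [0.999, 0.051, -0.001], [-0.001, 0.001, -1.0]]
contact_force: [0.5, -0.2, -5.6]
finger_gap: 11.0
grip_force: 30.0
```

Emit:
jog_arm(
  increments=[
    [[0.005,0.001,0],0,1],
    [[0.017,0.004,0],0,1],
    [[0.035,0.008,0],0,1],
    [[0.057,0.013,0],0,1],
    [[0.08,0.018,0],0,1],
    [[0.105,0.023,0],0,1],
    [[0.13,0.029,0],0,1],
    [[0.155,0.035,0],0,1],
  ],
)

```text
time: 5.9
ee_pos: [538.1, -104.9, 242.1]
ee_rot: [[-0.052, 0.999, -0.0], [0.999, 0.052, 0.001], [0.001, -0.0, -1.0]]
contact_force: [0.2, -0.4, -5.9]
finger_gap: 11.1
grip_force: 30.0
```

Emit:
jog_arm(
  increments=[
    [[0.025,0.006,0],0,1],
    [[0.05,0.011,0],0,1],
    [[0.075,0.017,0],0,1],
    [[0.1,0.022,0],0,1],
    [[0.12,0.027,0],0,1],
    [[0.133,0.03,0],0,1],
    [[0.14,0.031,0],0,1],
    [[0.143,0.032,0],0,1],
  ],
)

```text
time: 6.9
ee_pos: [562.8, 37.4, 242.2]
ee_rot: [[-0.052, 0.999, -0.0], [0.999, 0.052, -0.0], [-0.0, -0.0, -1.0]]
contact_force: [-0.4, 0.2, -4.0]
finger_gap: 11.0
grip_force: 30.0
```

```bash
python3 - <<'E'
from bench import r
from h import *
s=r.read_state();print(s["ee_pos"],s["ee_rot"][:2],s["contact_force"],s["ft_torque"])
T=r.camera("top");S=r.camera("scene")
im=[]
for c,(u,v) in((T,(320,215)),(S,(315,205))):
    im.append(cv2.resize(c["frame"][v-80:v+80,u-80:u+80],(400,400),interpolation=cv2.INTER_CUBIC))
cv2.imwrite("pics/c3.png",np.hstack(im))
E
```

```text
[562.75074222  37.44926332 242.23472357] [[-5.15607047e-02  9.98669818e-01 -2.97270055e-04]
 [ 9.98669826e-01  5.15606198e-02 -2.86470814e-04]] [-0.37133868  0.24956903 -4.01168979] [-0.0704681  -0.10593285  0.01281213]
```

View pics/c3.png

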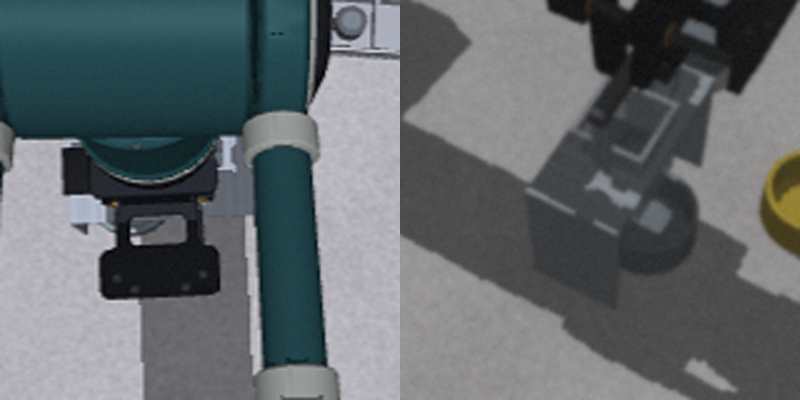

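The scene view shows the cup hanging level, short of the jar, which is visible behind the near panel at crop (660,230). The rest is as planned: about 33 mm left to go.

Emit:
jog_arm(
  increments=[
    [[0.006,0.001,0],0,1],
    [[0.016,0.003,0],0,1],
    [[0.025,0.005,0],0,1],
    [[0.031,0.007,0],0,1],
    [[0.033,0.007,0],0,1],
    [[0.033,0.007,0],0,1],
    [[0.033,0.007,0],0,1],
    [[0.033,0.007,0],0,1],
  ],
)

```text
time: 8.0
ee_pos: [568.1, 70.4, 242.3]
ee_rot: [[-0.051, 0.999, -0.0], [0.999, 0.051, -0.0], [-0.0, -0.0, -1.0]]
contact_force: [-0.1, -0.6, -5.0]
finger_gap: 10.8
grip_force: 30.0
```

```bash
python3 - <<'E'
from bench import r
from h import *
s=r.read_state();p=s["ee_pos"];print(p,s["ee_rot"][:2])
S=r.camera("scene")
u,v=325,205
im=cv2.resize(S["frame"][v-60:v+60,u-60:u+60],(600,600),interpolation=cv2.INTER_CUBIC)
# expected outline of cup panel bottoms, now and of jar rim (568,70)
for P,col in [((568+42*np.cos(a),70+42*np.sin(a),42),(0,0,255)) for a in np.linspace(0,6.28,40)]+[((p[0]+a*1-.052*b,p[1]+.052*a+b,75),(0,255,0)) for a in(-35,35) for b in(-74,74)]:
    q=(proj(S,P)-[u-60,v-60])*5; cv2.circle(im,tuple(int(t) for t in q),3,col,-1)
cv2.imwrite("pics/c4.png",im)
E
```

```text
[568.09069824  70.42122539 242.31867078] [[-5.11120061e-02  9.98692927e-01 -9.53307108e-06]
 [ 9.98692923e-01  5.11120051e-02 -8.77836577e-05]]
```

View pics/c4.png

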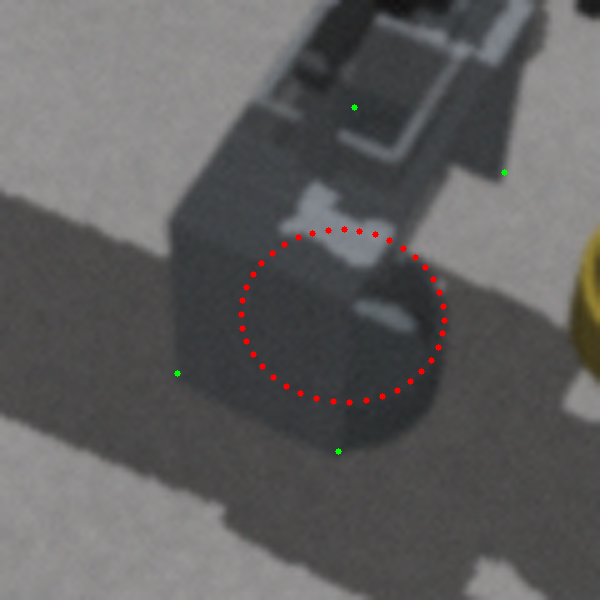

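The picture shows the predicted panel corners (green) sitting on the real ones and the jar rim circle (red) on the real rim, so the cup is centred. I'll lower it.

Emit:
jog_arm(
  increments=[
    [[0,0,0.01],0,1],
    [[0,0,0.023],0,1],
    [[0,0,0.036],0,1],
    [[0,0,0.048],0,1],
    [[0,0,0.058],0,1],
    [[0,0,0.065],0,1],
    [[0,0,0.069],0,1],
    [[0,0,0.071],0,1],
  ],
)

```text
time: 9.05
ee_pos: [568.3, 70.7, 171.3]
ee_rot: [[-0.051, 0.999, 0.0], [0.999, 0.051, 0.0], [0.0, 0.0, -1.0]]
contact_force: [0.3, -0.4, -3.9]
finger_gap: 11.4
grip_force: 30.0
```

Emit:
jog_arm(
  increments=[
    [[0,0,0.001],0,1],
    [[0,0,0.002],0,1],
    [[0,0,0.003],0,1],
    [[0,0,0.004],0,1],
    [[0,0,0.004],0,1],
    [[0,0,0.004],0,1],
  ],
)

```text
time: 9.8
ee_pos: [568.1, 70.6, 167.4]
ee_rot: [[-0.051, 0.999, 0.0], [0.999, 0.051, -0.0], [-0.0, 0.0, -1.0]]
contact_force: [-0.7, 0.0, -4.4]
finger_gap: 10.9
grip_force: 30.0
```

Emit:
jog_arm(
  increments=[
    [[0,0,0.0005],0,1],
    [[0,0,0.001],0,1],
    [[0,0,0.001],0,1],
    [[0,0,0.001],0,1],
  ],
)

```text
time: 10.3
ee_pos: [568.7, 70.7, 167.2]
ee_rot: [[-0.051, 0.999, 0.001], [0.999, 0.051, 0.0], [0.0, 0.001, -1.0]]
contact_force: [-0.8, 0.5, 2.9]
finger_gap: 11.2
grip_force: 30.0
```

Emit:
jog_arm(
  increments=[
    [[0,0,0],0,0.8],
    [[0,0,0],0,0.6],
    [[0,0,0],0,0.4],
    [[0,0,0],0,0.2],
    [[0,0,0],0,0.0],
    [[0,0,0],0,0],
    [[0,0,0],0,0],
    [[0,0,0],0,0],
  ],
  squeeze=5,
)

```text
time: 11.3
ee_pos: [568.1, 70.7, 166.3]
ee_rot: [[-0.051, 0.999, 0.0], [0.999, 0.051, 0.0], [0.0, 0.0, -1.0]]
contact_force: [-0.2, 0.8, 0.4]
finger_gap: 85.5
grip_force: 0.0
```

Emit:
jog_arm(
  increments=[
    [[0,0,-0.005],0,0],
    [[0,0,-0.02],0,0],
    [[0,0,-0.04],0,0],
    [[0,0,-0.06],0,0],
    [[0.02,0,-0.06],0,1],
    [[0.045,0,-0.06],0,1],
    [[0.06,0,-0.06],0,1],
    [[0.062,0,-0.06],0,1],
  ],
)

```text
time: 12.3
ee_pos: [564.4, 133.9, 225.8]
ee_rot: [[-0.053, 0.999, -0.001], [0.999, 0.053, -0.0], [-0.0, -0.001, -1.0]]
contact_force: [0.3, 0.4, -0.3]
finger_gap: 50.3
grip_force: 0.0
```

Emit:
jog_arm(
  increments=[
    [[0,0,0],0,1],
    [[0,0,0],0,1],
    [[0,0,0],0,1],
    [[0,0,0],0,1],
    [[0,0,0],0,1],
  ],
  squeeze=20,
)

```text
time: 12.92
ee_pos: [565.0, 132.3, 226.4]
ee_rot: [[-0.051, 0.999, 0.0], [0.999, 0.051, 0.0], [0.0, 0.0, -1.0]]
contact_force: [-0.7, 0.0, 0.0]
finger_gap: 0.7
grip_force: 0.0
```

```bash
python3 - <<'E'
from bench import r
from h import *
s=r.read_state();p=s["ee_pos"];print(p,s["ee_rot"][:2])
S=r.camera("scene");T=r.camera("top")
u,v=325,190
im=[]
o=np.array([568.3,70.7]);
for c,(u,v) in((S,(325,185)),(T,(292,210))):
    i=cv2.resize(c["frame"][v-60:v+60,u-50:u+50],(400,480),interpolation=cv2.INTER_CUBIC)
    for P,col in [((o[0]+a-.051*b,o[1]+.051*a+b,146),(0,255,0)) for a in(-17,17) for b in(46,74)]+[((p[0],p[1],p[2]-14),(0,0,255))]+[((o[0]-.051*b,o[1]+b,178),(255,0,255)) for b in(-40,40)]:
        q=(proj(c,P)-[u-50,v-60])*4; cv2.circle(i,tuple(int(t) for t in q),2,col,-1)
    im.append(i)
cv2.imwrite("pics/c5.png",np.hstack(im))
E
```

```text
[564.96973347 132.32063212 226.35248295] [[-5.10042694e-02  9.98698434e-01  4.04649229e-05]
 [ 9.98698435e-01  5.10042689e-02  1.50036272e-05]]
```

View pics/c5.png

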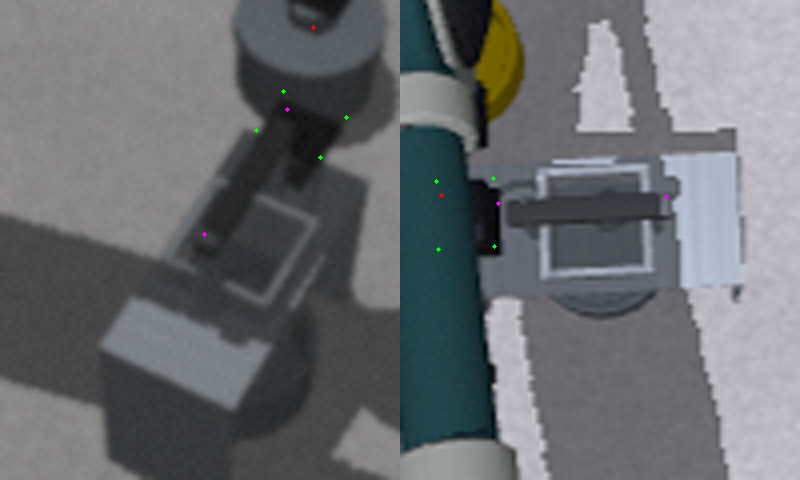

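The scene and top crops show the released cup standing over the jar. The tab is at top crop ≈(485,220) and ≈2 mm further towards −y than predicted, which fits the grasp offset. I'll correct by −3.5 mm in tool x and press.

Emit:
jog_arm(
  increments=[
    [[-0.0035,0.001,0.015],0,1],
    [[-0.0035,0.001,0.03],0,1],
    [[-0.0035,0.001,0.045],0,1],
    [[-0.0035,0.001,0.055],0,1],
    [[-0.0035,0.001,0.062],0,1],
    [[-0.0035,0.001,0.066],0,1],
    [[-0.0035,0.001,0.068],0,1],
    [[-0.0035,0.001,0.069],0,1],
  ],
)

```text
time: 14.02
ee_pos: [566.4, 129.2, 157.7]
ee_rot: [[-0.051, 0.999, 0.001], [0.999, 0.051, 0.0], [0.0, 0.001, -1.0]]
contact_force: [-0.2, 1.0, -1.1]
finger_gap: 0.3
grip_force: 0.0
```

Emit:
jog_arm(
  increments=[
    [[0,0,0.002],0,1],
    [[0,0,0.004],0,1],
    [[0,0,0.006],0,1],
    [[0,0,0.008],0,1],
    [[0,0,0.0095],0,1],
    [[0,0,0.0105],0,1],
    [[0,0,0.0105],0,1],
    [[0,0,0.0105],0,1],
  ],
)

```text
time: 15.02
ee_pos: [566.2, 129.1, 146.9]
ee_rot: [[-0.051, 0.999, 0.0], [0.999, 0.051, 0.0], [0.0, 0.0, -1.0]]
contact_force: [0.2, 1.2, -0.0]
finger_gap: 0.2
grip_force: 0.0
```

No force, so the tab isn't being pressed. Time to look.

```bash
python3 - <<'E'
from bench import r
from h import *
s=r.read_state();p=s["ee_pos"];print(p,s["contact_force"],s["qpos"])
S=r.camera("scene");T=r.camera("top")
im=[]
for c,(u,v) in((S,(335,175)),(T,(282,210))):
    i=cv2.resize(c["frame"][v-60:v+60,u-50:u+50],(400,480),interpolation=cv2.INTER_CUBIC)
    im.append(i)
cv2.imwrite("pics/c6.png",np.hstack(im))
E
```

```text
[566.16048094 129.14075327 146.863939  ] [ 0.19313867  1.21249833 -0.01835604] [1.81361756e-01 1.54522214e-01 1.89719248e+00 1.56459116e-05
 1.08976749e+00 1.29928685e-01]
```

View pics/c6.png

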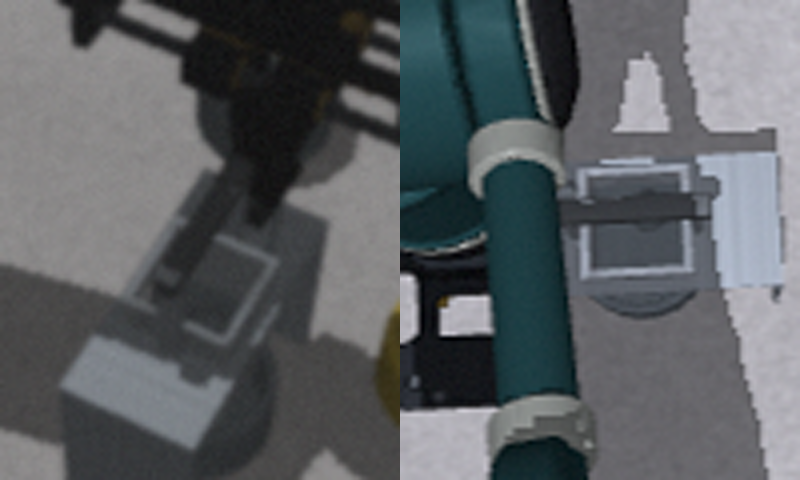

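The crops show the fingers over the tab and the cup unmoved, but the tab is hidden and it's too dark to tell. I'll compare before and after with stretched contrast.

```bash
python3 - <<'E'
from bench import r
from h import *
S=r.camera("scene")
s=r.read_state();p=s["ee_pos"];print(p,s["contact_force"])
a=cv2.imread("pics/c5.png")[:,:400]; b=cv2.imread("pics/c6.png")[:,:400]
# common window: scene px u 295..370, v 135..215
A=a[(140-125)*4:(240-125)*4,(290-275)*4:(372-275)*4]; B=b[(140-115)*4:(235-115)*4,(290-285)*4:(372-285)*4]
h=min(A.shape[0],B.shape[0]);w=min(A.shape[1],B.shape[1])
o=[]
for n,(i,u0) in enumerate(((A,290),(B,290))):
    i=np.clip(255*(i[:h,:w]/170.)**.5,0,255).astype(np.uint8)
    if n:
        for P,col in (((p[0]+17,p[1]-9,p[2]-14),(0,0,255)),((p[0]-17,p[1]-9,p[2]-14),(0,0,255)),((p[0]+17,p[1]+9,p[2]-14),(0,0,255)),((568+17,68.5+46,146),(0,255,0)),((568+14,68.5+74,146),(0,255,0)),((568+17,68.5+46,132),(255,0,255))):
            q=(proj(S,P)-[290,140])*4;cv2.circle(i,tuple(int(t) for t in q),2,col,-1)
    o.append(cv2.resize(i,None,fx=1.2,fy=1.2))
im=np.hstack(o);print(im.shape);cv2.imwrite("pics/c7.png",im)
E
```

```text
[566.1755244  129.13440494 146.91782894] [-0.10363234 -0.25036148  0.14053471]
(456, 788, 3)
```

View pics/c7.png

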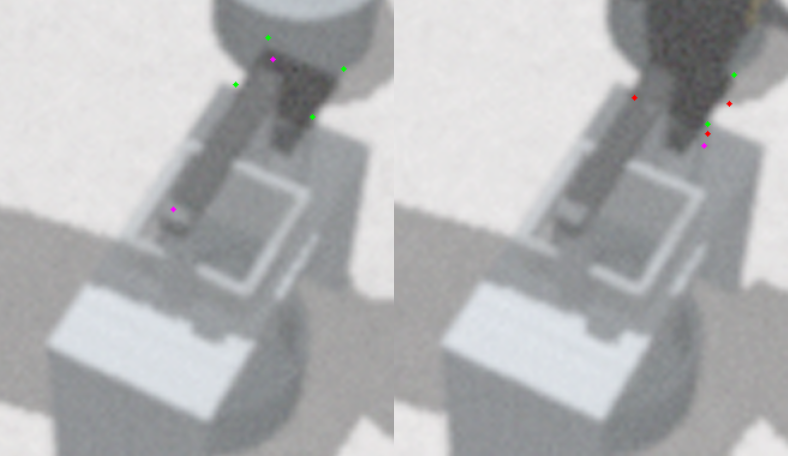

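The before and after crops are nearly alike. The tab at left (300,90) seems in place with the fingertips at or just above it, and there is still no force. I'll go down further in small steps and watch the force.

Emit:
jog_arm(
  increments=[
    [[0,0,0.001],0,1],
    [[0,0,0.001],0,1],
    [[0,0,0.001],0,1],
  ],
)

```text
time: 15.55
ee_pos: [566.1, 129.1, 145.8]
ee_rot: [[-0.051, 0.999, -0.0], [0.999, 0.051, -0.0], [-0.0, -0.0, -1.0]]
contact_force: [0.7, 0.3, -0.1]
finger_gap: 0.7
grip_force: 0.0
```

Emit:
jog_arm(
  increments=[
    [[0,0,0.001],0,1],
    [[0,0,0.001],0,1],
    [[0,0,0.001],0,1],
  ],
)

```text
time: 15.92
ee_pos: [566.1, 129.1, 144.8]
ee_rot: [[-0.051, 0.999, -0.0], [0.999, 0.051, 0.0], [0.0, -0.0, -1.0]]
contact_force: [0.6, -1.3, -0.4]
finger_gap: 0.4
grip_force: 0.0
```

```bash
python3 - <<'E'
from bench import r
from h import *
S=r.camera("scene");T=r.camera("top")
t=lambda x,y:(242+(x-400)/4-.375,150+y/4-.375)
for n,(x,y),z in(("h+",(508,209),178),("h-",(672,205),178),("tab -x-y",(500,254),146),("tab +x -y",(499,190),146),("tube c",(596,220),130),("frame -y+x",(736,153),132),("frame -y-x",(743,288),132)):
    print(n,onz(T,*t(x,y),z).round(1))
s5=lambda x,y:(290+x/4.8-.4,140+y/4.8-.4)
for n,(x,y),z in(("h- end",(172,218),178),("tab far",(265,48),146),("tab right",(337,74),146)):print("S",n,onz(S,*s5(x,y),z).round(1))
s=r.read_state();p=s["ee_pos"];print(p,s["contact_force"])
# dark extents in scene now vs before
f=S["frame"][140:180,330:365].max(2)
b=cv2.resize(cv2.imread("pics/c5.png")[:,:400],(100,120),interpolation=cv2.INTER_AREA)[15:55,55:90].max(2)
for k in range(0,36,2):print("".join("#" if v<45 else "+" if v<65 else "." for v in b[k]),"  ","".join("#" if v<45 else "+" if v<65 else "." for v in f[k]))
print("tip px rel",[(proj(S,(p[0]+a,p[1]+b_,p[2]-14))-[330,140]).round(1) for a,b_ in((17,-9),(-17,-9),(17,9))])
E
```

```text
h+ [564.4 106.7 178. ]
h- [566.8  28.8 178. ]
tab -x-y [546.2 114.  146. ]
tab +x -y [578.1 115.3 146. ]
tube c [565.4  67.9 130. ]
frame -y+x [599.9  -2.8 132. ]
frame -y-x [531.1  -6.5 132. ]
S h- end [570.8  27.5 178. ]
S tab far [548.2 138.8 146. ]
S tab right [579.5 142.4 146. ]
[566.10692726 129.12241288 144.81794392] [-0.46350825  0.18057044 -0.29280145]
.....+++++.........................    .....+#############################
.....++#++++++...................++    .....+###++########################
.....++++++++++++++++.....+++++++++    .....+++##+########################
.....+##+++++++++++++++++++++++++++    .....++#+#+########################
......+++#+++++.+++++++++++++++++++    ......++###+#######################
.......+++++++######+++++++++++++#+    .......++++########################
.........++++###..######+++++++++++    .........+++#####################++
...........+#################++..+.    ...........+###################++..
...........+##################++...    ...........+###################....
..........+#####+#############+....    ..........+###################+....
.......++###################++.....    .......++####################+.....
......++##################+........    ......++####+++###########+........
.....++########++#######...........    .....+++####+##++########+.........
...+++########+++########+.........    ....+#########+++########+.........
..+++#######++++#######+++.........    ..++#####+##++++########++.........
..+########+++++######++++.........    ..++#######++++++#####++++.........
++#######++++++++++++++++..........    ++########++++++++++++.++..........
+#######+......+.....++++..........    ########+......++.....+++..........
tip px rel [array([25.2, 28.4]), array([10. , 21.1]), array([29.7, 22.2])]
```

The dark outline of the tab hasn't changed, so it is still up. The reported height seems off by more than 10 mm relative to the real fingertip. I'll keep stepping down under force watch.

Emit:
jog_arm(
  increments=[
    [[0,0,0.001],0,1],
    [[0,0,0.002],0,1],
    [[0,0,0.002],0,1],
  ],
)

```text
time: 16.4
ee_pos: [566.0, 129.1, 142.6]
ee_rot: [[-0.051, 0.999, -0.0], [0.999, 0.051, -0.0], [-0.0, -0.0, -1.0]]
contact_force: [-0.0, -0.2, 0.0]
finger_gap: 0.7
grip_force: 0.0
```

Emit:
jog_arm(
  increments=[
    [[0,0,0.001],0,1],
    [[0,0,0.002],0,1],
    [[0,0,0.002],0,1],
  ],
)

```text
time: 16.77
ee_pos: [566.0, 129.1, 140.7]
ee_rot: [[-0.051, 0.999, -0.0], [0.999, 0.051, -0.0], [-0.0, -0.0, -1.0]]
contact_force: [0.1, -0.1, 0.2]
finger_gap: 0.4
grip_force: 0.0
```

```bash
python3 - <<'E'
from bench import r
from h import *
S=r.camera("scene")
s=r.read_state();p=s["ee_pos"];print(p,s["contact_force"],s["effort"],s["qpos"])
f=S["frame"][130:180,325:390].max(2)
for k in range(0,50,2):print("".join("#" if v<32 else "x" if v<45 else "+" if v<65 else "." for v in f[k]))
E
```

```text
[566.05631404 129.10452038 140.74572651] [ 0.01156617 -0.40465005  0.74039951] [ 8.90889282e-06 -4.17485905e+01 -3.28819406e+01  6.87805493e-02
  5.74105972e-03 -7.72888279e-05] [1.81330680e-01 1.60396255e-01 1.90261546e+00 1.95747153e-05
 1.07868675e+00 1.29907530e-01]
...+x############################################+......+xxxxxxx+
.....+##############xx#####xx####################+...........+xx#
.....+#############xx#####x++#######################x++........+#
.....+############xxx###x#xx#############################xx+..+##
.......xx#########xx########################x+++x################
..........x#############################xx#x+.......++x##########
..........+xxxx#########################xxxx+............+x######
..........+xxxx+x#####################xxxxxxxxx+...........+#####
..........+x+++xx#####################xxx#x#x#x#xx+........+#####
...........+xxx+x#####################xxx++++xxxxxxxxxx+...x#####
............++x+xx###################xxx+++.....+..++xx#xxxx#####
..............++xx##################x+x+++..............++xx#xxx#
................+xxx###############x+++......................+x##
................+xxxxxx############x+..........................+#
...............+xxxxxxx###########x+...........................+#
............+++xxxxxxxx##########x+............................##
...........++xxxx+++xx#########+..............................+x#
..........++xxxx++xx++x#######+..................................
........+++xxxxxxx++++x#x####x+..................................
.......+++xxxxxxx+++++x####xx++..................................
.......+xxxxxxxx+++++x####x++++..................................
.....++xxxxxxx+++++++++++++.+++......+...........................
...++xxxxxxxx........+.....+++...................................
..+xxxxxxxxx++............+++.........++.........................
.++xxxxxxxx++++++....................++..........................
```

```bash
python3 - <<'E'
from bench import r
from h import *
S=r.camera("scene")
s=r.read_state();p=s["ee_pos"];R=s["ee_rot"]
cv2.imwrite("pics/raw8.png",S["frame"])
for dz in(0,15,25):
  for ty in(-93.5,93.5):
    for tx in(-37.5,37.5):
      P=p+R@np.array([tx,ty,-50.]);P[2]+=dz
      print(dz,tx,ty,P.round(),proj(S,P).round(1))
  for ty in(-17.5,17.5): 
      P=p+R@np.array([-9,ty,14.]);P[2]+=dz;print("tip",proj(S,P).round(1))
      P=p+R@np.array([-9,ty,-50.]);P[2]+=dz;print("root",proj(S,P).round(1))
g=np.clip(255*(S["frame"][80:200,260:420]/150.)**.5,0,255).astype(np.uint8)
i=cv2.resize(g,None,fx=5,fy=5,interpolation=cv2.INTER_CUBIC)
for dz,col in((0,(0,0,255)),(20,(0,255,0))):
  for ty in(-93.5,93.5): 
    q=proj(S,p+R@np.array([-37.5,ty,-50.])+[0,0,dz]);cv2.circle(i,tuple(int(t) for t in (q-[260,80])*5),4,col,-1)
  for ty in(-17.5,17.5): 
    q=proj(S,p+R@np.array([-9,ty,14.])+[0,0,dz]);cv2.circle(i,tuple(int(t) for t in (q-[260,80])*5),4,col,-1)
cv2.imwrite("pics/c8.png",i)
E
```

```text
0 -37.5 -93.5 [475.  87. 191.] [297.6 135.9]
0 37.5 -93.5 [471. 162. 191.] [317.3 110.3]
0 -37.5 93.5 [661.  96. 191.] [391.2 175.8]
0 37.5 93.5 [658. 171. 191.] [407.5 146.6]
tip [339.7 162.6]
root [341.4 140.9]
tip [355.7 169.6]
root [358.7 148.1]
15 -37.5 -93.5 [475.  87. 206.] [297.3 130.3]
15 37.5 -93.5 [471. 162. 206.] [317.3 104.6]
15 -37.5 93.5 [661.  96. 206.] [392.6 170.5]
15 37.5 93.5 [658. 171. 206.] [409.1 141.1]
tip [340.  157.8]
root [341.9 135.4]
tip [356.3 164.8]
root [359.4 142.6]
25 -37.5 -93.5 [475.  87. 216.] [297.1 126.4]
25 37.5 -93.5 [471. 162. 216.] [317.4 100.6]
25 -37.5 93.5 [661.  96. 216.] [393.6 166.9]
25 37.5 93.5 [658. 171. 216.] [410.2 137.3]
tip [340.3 154.5]
root [342.2 131.6]
tip [356.8 161.6]
root [359.9 138.8]
```

View pics/c8.png

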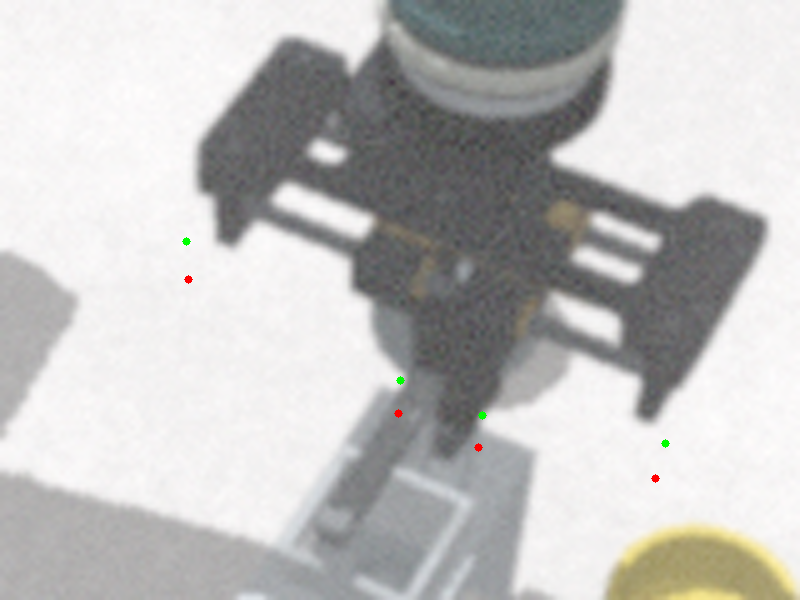

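The picture shows the fingers closed above the tab at (460,420), and the tab's silhouette is unchanged. The tip must still be above it, because anything lower would have met the stop. The grip was therefore at the pad tips, and I'll continue down in steps under force watch.

Emit:
jog_arm(
  increments=[
    [[0,0,0.001],0,1],
    [[0,0,0.002],0,1],
    [[0,0,0.002],0,1],
  ],
)

```text
time: 17.25
ee_pos: [566.2, 129.1, 139.0]
ee_rot: [[-0.051, 0.999, 0.0], [0.999, 0.051, 0.0], [0.0, 0.0, -1.0]]
contact_force: [-0.5, -0.0, 1.1]
finger_gap: 0.7
grip_force: 0.5
```

Emit:
jog_arm(
  increments=[
    [[0,0,0.001],0,1],
    [[0,0,0.002],0,1],
    [[0,0,0.002],0,1],
  ],
)

```text
time: 17.62
ee_pos: [566.2, 129.2, 136.8]
ee_rot: [[-0.051, 0.999, 0.0], [0.999, 0.051, 0.0], [0.0, 0.0, -1.0]]
contact_force: [-0.1, -0.0, 1.9]
finger_gap: 0.8
grip_force: 0.8
```

Emit:
jog_arm(
  increments=[
    [[0,0,0.001],0,1],
    [[0,0,0.002],0,1],
    [[0,0,0.002],0,1],
  ],
)

```text
time: 18.0
ee_pos: [566.2, 129.2, 134.7]
ee_rot: [[-0.051, 0.999, 0.0], [0.999, 0.051, 0.0], [0.0, 0.0, -1.0]]
contact_force: [-0.8, 0.6, 2.0]
finger_gap: 0.3
grip_force: 0.8
```

Contact is beginning, at 2 N. I'll check that nothing else moved before going on.

```bash
python3 - <<'E'
from bench import r
from h import *
S=r.camera("scene");f=S["frame"]
s=r.read_state();print(s["ee_pos"],s["contact_force"],s["ft_torque"],s["effort"][:3],s["grip_force"])
cv2.imwrite("pics/raw9.png",f)
a=cv2.imread("pics/raw8.png")
d=cv2.GaussianBlur(cv2.absdiff(a,f).max(2).astype(np.float32),(3,3),0)
for v in range(130,240,3):print(v,"".join("#" if x>25 else "+" if x>12 else "." for x in d[v,285:400:2]), )
m=f[130:180,325:370].max(2)
for k in range(14,50,2):print("".join("#" if v<32 else "x" if v<45 else "+" if v<65 else "." for v in m[k]))
E
```

```text
[566.16700349 129.14098785 134.71198996] [-0.53157185 -0.77316472  1.19640545] [-0.01306962 -0.09049112  0.01652839] [-3.43842851e-02 -4.09816253e+01 -3.18890905e+01] 0.8008300303481519
130 .........###+....#######+....................########+....
133 ....................+##...........+.........+#######+.....
136 .................................+#..........+######......
139 ......................+##.................####+..++.......
142 .......................+++++...............+#####+........
145 ..........................................+###++##........
148 .........................................++++####+........
151 ...........................................+#####+.......+
154 .............................................+#####+....+#
157 ...........................++....................+##...##.
160 ......................................................##..
163 ...................................++.............+#+#+...
166 ...................................................##+....
169 ..........................................................
172 ............................
[... 1544 characters left out ...]
###xxxxxxx
............++++xx####################xx+++++
..............++xx###################xx++....
................+xxxx##############x+++......
.................+xxxxx###########x+.........
................+xxxxxx############+.........
.............++xxxxxxx############++.........
...........++xxxx+++xx##########+............
..........++xxxxx+xx+x########x..............
........+++xxxxxxxx++x########x..............
.......+++xxxxxxxx+++xx#####x++..............
.......+xxxxxxxx+++++xx##xx+++...............
.....++xxxxxxxx++++++++++++++................
....+xxxxxxx+.......+......+++...............
..++xxxxxxxx+++...........+++...+............
.++xxxxxxxx++.++++....................++.....
```

Emit:
jog_arm(
  increments=[
    [[0,0,0.001],0,1],
    [[0,0,0.002],0,1],
    [[0,0,0.002],0,1],
  ],
)

```text
time: 18.42
ee_pos: [566.2, 129.2, 132.8]
ee_rot: [[-0.051, 0.999, 0.0], [0.999, 0.051, 0.0], [0.0, 0.0, -1.0]]
contact_force: [-0.3, -0.0, 1.6]
finger_gap: 0.7
grip_force: 0.9
```

Emit:
jog_arm(
  increments=[
    [[0,0,0.001],0,1],
    [[0,0,0.002],0,1],
    [[0,0,0.002],0,1],
  ],
)

```text
time: 18.8
ee_pos: [566.1, 129.1, 130.7]
ee_rot: [[-0.051, 0.999, 0.0], [0.999, 0.051, 0.0], [0.0, 0.0, -1.0]]
contact_force: [0.3, 0.0, 2.2]
finger_gap: 0.7
grip_force: 1.0
```

Emit:
jog_arm(
  increments=[
    [[0,0,0.001],0,1],
    [[0,0,0.002],0,1],
    [[0,0,0.002],0,1],
  ],
)

```text
time: 19.18
ee_pos: [566.2, 129.2, 129.1]
ee_rot: [[-0.051, 0.999, 0.0], [0.999, 0.051, 0.0], [0.0, 0.0, -1.0]]
contact_force: [-0.8, -0.1, 5.2]
finger_gap: 0.4
grip_force: 2.3
```

```bash
python3 - <<'E'
from bench import r
from h import *
S=r.camera("scene");f=S["frame"]
cv2.imwrite("pics/raw10.png",f)
F=[]
for _ in range(6):
    r.camera("scene");s=r.read_state();F.append(s["contact_force"])
print(s["ee_pos"],np.mean(F,0),s["effort"][:3],s["grip_force"],s["finger_gap"])
a=cv2.imread("pics/raw8.png")
d=cv2.GaussianBlur(cv2.absdiff(a,f).max(2).astype(np.float32),(3,3),0)
for v in range(139,215,3):print(v,"".join("#" if x>25 else "+" if x>10 else "." for x in d[v,290:400:2]), )
m=f[144:180,325:370].max(2)
for k in range(0,36,2):print("".join("#" if v<32 else "x" if v<45 else "+" if v<65 else "." for v in m[k]))
c5=cv2.resize(cv2.imread("pics/c5.png")[:,:400],(100,120),interpolation=cv2.INTER_AREA) # u275 v125
tb=lambda g:cv2.GaussianBlur(g,(3,3),0)[173:205:3,325:360:3].max(2)
b=np.zeros_like(f);b[125:245,275:375]=c5
print(tb(b));print(tb(a));print(tb(f))
E
```

```text
[566.21552055 129.1182298  128.95229343] [-0.25890526  0.22653474  4.71691575] [ -0.10809702 -39.43026066 -30.53267956] 2.3078157199961424 -0.002778215381530637
139 ....................##+.......+#+......+#########+.....
142 ....................###++..+++.......+++#######+.......
145 .......................++++............+########.......
148 ......................................+++######+.......
151 ....................................+++########++.....+
154 ...................................+....++#######+...+#
157 .........................+..................+#####..+##
160 ..................................++...........++..###.
163 .................................##.............####+..
166 .............................+..+#.............+###+...
169 ...............................++...............+#+....
172 .......................................................
175 .......................................................
178 .......................................................
181 .......................................................
184 ...................................
[... 2434 characters left out ...]
92  79  64  95  63  87  71  61  60]
 [ 61  58  58  61  79  94  71  68  86  66  70  64]
 [ 71  63  66  62  59  61  63  64  54  58  71  71]]
[[119  82  46  40  44  73  66  63  62  63  65  68]
 [102  52  40  38  50  73  94  91  77  62  64  66]
 [ 67  41  40  41  60  61  63  73  89  95  72  68]
 [ 69  62  44  55  62  62  62  62  67  93  69  65]
 [ 55  60  54  65  62  62  61  62  81  72  65  63]
 [ 44  43  58  66  62  62  61  71  87  64  73  60]
 [ 59  56  53  63  64  61  64  88  67  76  75  61]
 [ 61  59  60  56  56  60  78  81  67  89  60  60]
 [ 60  59  72  92  76  65  87  65  89  72  61  60]
 [ 61  58  58  62  78  93  70  70  86  65  71  66]
 [ 81  65  66  62  61  59  61  66  54  58  71  71]]
```

The tube's interior changed (the ball's dark patch brightened) while the cup stayed still, so the tab is being pressed and the flap is opening. I'll press on to the stop.

Emit:
jog_arm(
  increments=[
    [[0,0,0.001],0,1],
    [[0,0,0.002],0,1],
    [[0,0,0.002],0,1],
    [[0,0,0.002],0,1],
  ],
)

```text
time: 20.02
ee_pos: [566.2, 129.1, 126.9]
ee_rot: [[-0.051, 0.999, 0.0], [0.999, 0.051, 0.0], [0.0, 0.0, -1.0]]
contact_force: [-0.5, -1.1, 4.7]
finger_gap: 0.6
grip_force: 2.4
```

Emit:
jog_arm(
  increments=[
    [[0,0,0.001],0,1],
    [[0,0,0.002],0,1],
    [[0,0,0.002],0,1],
    [[0,0,0.002],0,1],
  ],
)

```text
time: 20.52
ee_pos: [566.2, 129.2, 125.0]
ee_rot: [[-0.051, 0.999, 0.0], [0.999, 0.051, 0.0], [0.0, 0.0, -1.0]]
contact_force: [-0.6, 0.8, 5.3]
finger_gap: 0.5
grip_force: 2.7
```

Emit:
jog_arm(
  increments=[
    [[0,0,0.001],0,1],
    [[0,0,0.002],0,1],
    [[0,0,0.002],0,1],
    [[0,0,0.002],0,1],
  ],
)

```text
time: 21.02
ee_pos: [566.8, 129.3, 125.0]
ee_rot: [[-0.051, 0.999, 0.002], [0.999, 0.051, 0.0], [0.0, 0.002, -1.0]]
contact_force: [-3.1, -0.5, 13.5]
finger_gap: 0.4
grip_force: 6.9
```

Emit:
jog_arm(
  increments=[
    [[0,0,0.001],0,1],
    [[0,0,0.002],0,1],
    [[0,0,0.002],0,1],
    [[0,0,0.002],0,1],
  ],
)

```text
time: 21.52
ee_pos: [567.8, 129.4, 125.0]
ee_rot: [[-0.051, 0.999, 0.004], [0.999, 0.051, 0.001], [0.0, 0.004, -1.0]]
contact_force: [-5.1, -0.8, 22.3]
finger_gap: 0.4
grip_force: 10.9
```

```bash
python3 - <<'E'
from bench import r
from h import *
F=[];G=[]
f=r.camera("scene")["frame"];cv2.imwrite("pics/raw11.png",f)
for _ in range(4):
    r.camera("scene");s=r.read_state();F.append(s["contact_force"]);G.append(s["grip_force"])
print(s["ee_pos"],np.mean(F,0),np.mean(G),s["time"])
print(cv2.GaussianBlur(f,(3,3),0)[173:205:3,325:360:3].max(2))
a=cv2.imread("pics/raw8.png")
d=cv2.GaussianBlur(cv2.absdiff(a,f).max(2).astype(np.float32),(3,3),0)
for v in range(148,235,3):print(v,"".join("#" if x>25 else "+" if x>10 else "." for x in d[v,280:400:2]), )
E
```

```text
[567.78212741 129.47534869 124.96023496] [-5.83144052 -0.23254311 21.60741058] 10.86770303780213 21.775
[[119  97  53  41  39  63  66  61  61  60  62  69]
 [107  62  41  39  42  70  93  92  78  66  61  66]
 [ 83  47  39  38  54  62  63  70  90  95  74  68]
 [ 66  64  52  46  62  62  61  62  65  88  75  68]
 [ 54  64  51  63  61  62  61  63  74  82  66  64]
 [ 46  41  52  67  62  61  61  65  86  66  75  62]
 [ 60  56  60  70  63  62  61  78  77  66  75  61]
 [ 64  59  58  59  57  59  69  88  65  73  62  59]
 [ 60  59  65  91  74  62  86  69  71  78  61  59]
 [ 62  60  58  61  77  93  82  64  82  66  70  66]
 [ 89  66  64  62  59  61  61  67  57  58  71  73]]
148 ..............................+...........++++######+.......
151 .........................................++#########++.....+
154 ........................................+#+.+#########+...+#
157 ..............................##........++.....+#######..###
160 ...........................+.++........++.........+###+.####
163 ............................+...+.....###............++####.
166 .........................+.++..+.....+##
[... 750 characters left out ...]
...+.....+.++.........................+...........
205 ............+.........+..+............................++++++
208 ...........+.............#+.....+...........................
211 ...........................+++.++...........................
214 .............+................++............................
217 .............................++.............................
220 .............................+..............................
223 ............................+...............................
226 ...........................+................................
229 ............................................+...............
232 ............................................................
```

Hard stop reached at reported z = 125 mm. I'll back off straight up.

Emit:
jog_arm(
  increments=[
    [[0,0,-0.004],0,1],
    [[0,0,-0.008],0,1],
    [[0,0,-0.014],0,1],
    [[0,0,-0.02],0,1],
    [[0,0,-0.03],0,1],
    [[0,0,-0.05],0,1],
    [[0,0,-0.08],0,1],
    [[0,0,-0.11],0,1],
  ],
)

```text
time: 22.78
ee_pos: [565.9, 129.0, 232.4]
ee_rot: [[-0.051, 0.999, -0.0], [0.999, 0.051, -0.0], [-0.0, -0.0, -1.0]]
contact_force: [0.2, -0.6, -0.5]
finger_gap: 0.6
grip_force: 0.0
```

Emit:
jog_arm(
  increments=[
    [[0,-0.04,-0.03],0,1],
    [[0,-0.08,-0.06],0,1],
    [[0,-0.12,-0.08],0,1],
    [[0,-0.13,-0.1],0,1],
    [[0,-0.13,-0.12],0,1],
    [[0,-0.13,-0.12],0,1],
    [[0,-0.13,-0.12],0,1],
    [[0,-0.13,-0.12],0,1],
  ],
)

```text
time: 23.78
ee_pos: [436.1, 122.3, 349.4]
ee_rot: [[-0.051, 0.999, -0.003], [0.999, 0.051, -0.001], [-0.0, -0.003, -1.0]]
contact_force: [-0.0, -0.0, -0.2]
finger_gap: 0.6
grip_force: 0.0
```

```bash
python3 - <<'E'
from bench import r
from h import *
s=r.read_state();print(s["ee_pos"],s["contact_force"],s["time"])
S=r.camera("scene")["frame"];T=r.camera("top")["frame"]
cv2.imwrite("pics/end_s.png",S);cv2.imwrite("pics/end_t.png",T)
b=np.zeros_like(S);b[125:245,275:375]=cv2.resize(cv2.imread("pics/c5.png")[:,:400],(100,120),interpolation=cv2.INTER_AREA)
d=cv2.GaussianBlur(cv2.absdiff(b,S).max(2).astype(np.float32),(3,3),0)
for v in range(128,244,4):print(v,"".join("#" if x>25 else "+" if x>12 else "." for x in d[v,276:374:2]))
print(cv2.GaussianBlur(S,(3,3),0)[173:205:3,325:360:3].max(2))
m=S[144:180,325:370].max(2)
for k in range(0,36,2):print("".join("#" if v<32 else "x" if v<45 else "+" if v<65 else "." for v in m[k]))
g=[cv2.resize(np.clip(255*(c[v-40:v+40,u-40:u+40]/170.)**.6,0,255).astype(np.uint8),(400,400),interpolation=cv2.INTER_CUBIC) for c,u,v in((S,330,185),(T,290,210))]
cv2.imwrite("pics/c9.png",np.hstack(g))
E
```

```text
[436.13182057 122.29702318 349.38727711] [-0.00822161 -0.03363128 -0.23906994] 23.775
128 ....+.+++...++++.+........++...........###+......
132 ....++......+.++........+..+..........++.........
136 +.+...+.+.....++++.....++........................
140 +...++.+++.++..+.+........+......................
144 .........+..+.....++.+...+.......................
148 ...+++...+.+++.+.......++++.+.....++.............
152 .+++..++...+++.....+...++....+.....#.............
156 +.++.++.++.+++++...+...+.....+.++................
160 +..+++......++.++.+...++++++...................++
164 ++++.+.+....+..++++..+.................#+....++..
168 +..+++++..+++++..+++++..........................+
172 +.+...+++....++++++.++++.......................+.
176 +++..+...++..++++...+++..........................
180 .++###+#######+++++###.....+.....................
184 .......+++###########+...+......................+
188 ...............+####..++...............+.....++++
192 ............................+.........++......+++
196 .............................+++.....#+.....+++++
200 .................++###++...........+#+
[... 1241 characters left out ...]
+xx++x+++.
............+xxxx+xx##xxx++++++x++x++xxx+++.+
..............+xxxx########xxxxxx+x+x++++++..
................+xxx###########xxxx+++++.....
................+xxxxxx############x+........
..............++xxxxxx############x++........
...........+++xxxxxxxx###########x++.........
..........+++xxxxxxxxx#########x.............
........+++xxxxxxxxx+xx#######+..............
.......+++xxxxxxxxx+++x######x+..............
......+++xxxxxxxxx+++x######x+++.............
.......+xxxxxxxx+++++xx###x+++++++++.++......
.....++xxxxxxxx++++++++++x+++++.+.+++++++....
...++xxxxxxxx+.....+++..+++++++++++++++++....
..+xxxxxxxxx+++..........+++++++++++++++.....
.++xxxxxxxx+++++++++.........++.++++++++.....
```

```bash
python3 - <<'E'
from bench import r
from h import *
T=r.camera("top")["frame"]
c5=cv2.resize(cv2.imread("pics/c5.png")[:,400:],(100,120),interpolation=cv2.INTER_AREA) # u242 v150
b=np.zeros_like(T);b[150:270,242:342]=c5
c6=cv2.resize(cv2.imread("pics/c6.png")[:,400:],(100,120),interpolation=cv2.INTER_AREA)
e=np.zeros_like(T);e[150:270,232:332]=c6
np.set_printoptions(linewidth=200)
for n,g in(("before",b),("hover",e),("now",T)):print(n);print(cv2.GaussianBlur(g,(3,3),0)[190:222:2,276:308:2].max(2))
S=r.camera("scene")["frame"]
o=cv2.imread("pics/c5.png")[:,:400];o=cv2.resize(o,(100,120),interpolation=cv2.INTER_AREA);bs=np.zeros_like(S);bs[125:245,275:375]=o
for n,g in(("S before",bs),("S now",S)):print(n);print(cv2.GaussianBlur(g,(3,3),0)[178:206:2,326:358:2].max(2))
E
```

```text
before
[[112 112 140 157 160 165 170 175 176 173 138 128 133 132 120 117]
 [133 152 165 162 162 163 161 163 162 160 161 159 162 171 136 113]
 [156 148 120 118 116 114 108 106 105 103 104 102 102 147 138 114]
 [133 136  92  97  95  93  93  91  89  86  89  92  90 140 143 115]
 [129 123  80  83  84  84  82  79  69  65  69  71  72  88  88  89]
 [ 75  72  65  65  65  65  64  65  64  65  65  65  66  66  64  75]
 [ 66  67  67  67  67  67  67  67  68  69  68  68  68  67  66  77]
 [ 66  65  64  64  63  61  61  62  63  64  62  61  63  76  76  61]
 [ 81 107  75  76  80  81  82  77  70  72  72  81  86 124 135  82]
 [105 151  89  90  91  92  91  89  86  87  88  90  89 124 148 103]
 [127 154  89  90  91  91  91  90  90  90  89  89  89 122 151 118]
 [128 158  90  89  91  91  91  89  89  90  90  89  89 115 156 120]
 [125 166  92  88  90  90  90  89  89  89  88  88  89 116 157 119]
 [126 166 101 101 108 111 115 117 117 122 125 132 135 146 160 120]
 [126 164 141 150 152 151 151 151 151 143 143 136 132 132 128 116]
 [115 119 113 113 111 110 108 107 108 109 109 109 111 111 112 116]]
hover
[[107 107 107 
[... 3104 characters left out ...]
  57  57  61  79  73  60  60]
 [ 44  45  42  46  50  52  54  55  56  56  59  72  78  61  60  59]
 [ 37  37  45  48  50  48  48  51  53  55  64  81  68  58  60  56]
 [ 48  49  51  51  49  47  48  49  50  56  79  76  58  60  58  53]
 [ 53  53  56  67  59  51  50  49  49  68  86  63  57  59  56  53]
 [ 53  53  62  87  84  63  52  50  58  85  74  57  59  58  54  55]
 [ 54  54  67  98 102  90  73  61  76  86  61  58  59  55  53  53]
 [ 53  53  57  75  91 102 102  94  91  69  56  59  57  57  57  56]
 [ 53  53  54  64  67  76  91  96  77  57  59  58  54  58  65  63]
 [ 65  55  55  62  61  58  64  64  58  57  60  54  50  56  64  66]
 [104  83  65  63  60  56  55  55  57  60  56  48  46  50  60  65]]
```

The tab is up and the cup is in place. The arm's shadow blurs the check for the ball, so I'll move the arm clear and look at the lit tube and jar.

Emit:
jog_arm(
  increments=[
    [[-0.04,0,0],0,1],
    [[-0.1,0,0],0,1],
    [[-0.16,0,0],0,1],
    [[-0.22,0,0],0,1],
    [[-0.28,0,0],0,1],
    [[-0.34,0,0],0,1],
    [[-0.4,0,0],0,1],
    [[-0.45,0,0],0,1],
  ],
)

```text
time: 24.98
ee_pos: [459.0, -329.3, 350.4]
ee_rot: [[-0.05, 0.999, -0.0], [0.999, 0.05, 0.0], [0.0, -0.0, -1.0]]
contact_force: [0.4, -0.2, -0.8]
finger_gap: 0.2
grip_force: 0.0
```

Emit:
jog_arm(
  increments=[
    [[-0.06,-0.02,0],0,1],
    [[-0.12,-0.04,0],0,1],
    [[-0.17,-0.05,0],0,1],
    [[-0.2,-0.05,0],0,1],
    [[-0.2,-0.05,0],0,1],
    [[-0.2,-0.05,0],0,1],
    [[-0.2,-0.05,0],0,1],
  ],
)

```text
time: 25.85
ee_pos: [420.2, -528.0, 351.1]
ee_rot: [[-0.053, 0.999, 0.0], [0.999, 0.053, 0.0], [0.0, 0.0, -1.0]]
contact_force: [-0.0, -0.4, 0.2]
finger_gap: 0.3
grip_force: 0.0
```

```bash
python3 - <<'E'
from bench import r
from h import *
s=r.read_state();print(s["ee_pos"],s["time"])
TT=r.camera("top");T=TT["frame"];SS=r.camera("scene");S=SS["frame"];o=cv2.imread("pics/top0.png");os_=cv2.imread("pics/scene0.png")
np.set_printoptions(linewidth=220)
B=lambda g:cv2.GaussianBlur(g,(3,3),0).max(2)
print("init top");print(B(o)[218:252:2,440:474:2]);print("now top");print(B(T)[190:222:2,276:308:2])
# scene tube windows: ball on flap expected projection
for n,g,c,z in(("init",os_,(511,-265.5),103),("now",S,(568.5,68.5),103),):
    q=proj(SS,(*c,z));print(n,q);u,v=q.round().astype(int);print(B(g)[v-18:v+18:2,u-18:u+18:2])
# bystanders: absolute image shifts of closed jar / jar
for (u,v) in((199,240),(254,163)):
    sh,_=cv2.phaseCorrelate(*[np.float32(cv2.cvtColor(g,6)[v-28:v+28,u-28:u+28]) for g in(o,T)]);print("shift",sh)
E
```

```text
[ 420.17116181 -527.99587957  351.13835431] 25.85
init top
[[116 124 126 131 124 121 125 126 128 130 131 131 137 156 158 156 156]
 [102 108 113 113 107 101 108 109 115 114 117 116 119 140 151 138 148]
 [ 75 114 132 129 130 129 123 118 109 101  96  90  82  91 131  89 120]
 [ 73 116  93  75  73  71  71  69  69  68  70  71  70  78 130  93  97]
 [ 70 115  90  76  70  61  58  60  69  83  75  71  70  74 126 101 107]
 [ 77 125 130  95  63  64  65  63  69 112  91  71  70  73 118 112 137]
 [ 82 124 129  87  66  88  89  83  77  86  81  71  74  75  84  89  88]
 [ 69  64  68  86  85  87  87  87  89  89  89  90  89  89  90  89  89]
 [ 60  54  55  91  93  93  92  93  93  93  93  92  92  92  91  91  90]
 [ 60  57  50  84  90  88  91  93  98  95  90  77  77  68  85 113 111]
 [ 87  80 124 113 113 113 115 117 121 123 119  94  90  83 107 161 157]
 [128  91 144 129 124 123 123 114 107 108 107  93  90  84  96 160 156]
 [129  77 124  97  80  79  81  74  67  67  70  86  91  86  88 153 156]
 [136  75 118  90  68  68  69  68  65  64  65  83  91  87  79 146 158]
 [147  71 106  90  68  70  73  77  82  86  86 1
[... 3414 characters left out ...]
 [ 67  60  57  61  58  56  58  80  97  96  96  97  99 106  98  66  62  80]
 [ 94  75  62  59  57  57  60  87 107 104  98  96 100 106  77  61  73  83]
 [126 121 104  77  57  56  57  68  86 101 108 106 104  89  61  67  89  74]
 [128 129 128 105  61  56  57  63  69  75  89 100  93  68  61  78  83  64]
 [128 127 127 116  80  62  59  64  67  70  70  69  64  59  64  76  63  55]
 [131 130 128 126 118  98  77  66  66  67  67  64  60  64  75  72  51  51]
 [130 130 130 129 127 126 104  68  65  66  68  79  76  75  80  57  45  47]
 [128 127 129 129 130 130 109  71  66  66  79 115 119 103  71  48  43  46]]
shift (-0.01044556690872156, 0.006566323079358227)
shift (-0.06833892008506837, 0.1016463688315028)
```

The lit tube now shows a bare, evenly lit flap: the dark sphere seen at the start is gone. The tab is up, the bystanders are unmoved and the arm is clear, so I'm handing in.

```bash
python3 -c "
from bench import r
print(r.close_job())"
```

```text
the job is handed in; nothing more can be done
None
```

I handed the job in at about 26 s: the cup stands over the open jar with its tab sprung back up, and the ball is gone from the tube, though I did not see it inside the jar. The tab was pressed to its hard stop with about 22 N, which may have nudged the cup by about a millimetre.

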